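# Weigh a tote of finished toy figures

## Task

Zero the empty bench scale by pressing the blue key on its terminal fully down. Then lift the tote that holds the two finished figures (the one with the pale wooden handle) by its handle, carry it level, without dropping it, to the middle of the scale's steel plate, long side along the plate's long side, and let go with both figures still inside. Last, press the green key fully down to record the weight; leave the red key, the tote of offcuts (black handle), the toy truck and the large figure alone.

Things in the scene. Friction and masses are not known exactly. Their poses are not given: they have to be found in the camera images.
- tote: The tote to weigh, pale wooden handle: plywood tray 90 (x) by 150 mm (y), walls 42 mm high; a 32 mm wide post at each short end carries a round dowel handle (see tote_handle) lengthwise over the middle. Origin: centre of the underside, z up. On the bench at left or right; 0.3 to 0.6 kg with its two figures, which stand loose inside, tops 77 mm above the underside.
- figure_a: Loose turned figure of natural wood in the tote, 36 mm in diameter, 70 mm tall, origin at the centre of its foot, z up. Tray floor is 7 mm above the tote's underside.
- figure_b: As figure_a, painted white, at the other end of the tote.
- scrap_tote: The other tote, black handle, with dark wooden offcuts in it; same shape and size as the tote. Origin: centre of the underside. Not to be moved.
- scale: The bench scale, fixed: black body 170 mm (x) by 220 mm (y), with a stainless plate on top. Origin: centre of its underside on the bench; loads stand on the plate, 55 mm above.
- plate_center (a point): Centre of the top face of the scale's stainless plate, 55 mm above the bench. The plate is rigid, 160 mm along its x by 210 mm along its y (long side along y).
- terminal: The scale's terminal, a separate fixed grey console 85 mm (x) by 190 mm (y), 30 mm high, with a row of three round keys along its y: blue at +60 mm, red in the middle, green at -60 mm. A dark display lies behind the keys (+x). Origin: centre of the underside.
- blue_key_top (a point): Centre of the top face of the blue (zero) key, 28 mm in diameter, 52 mm above the bench when up, pressed straight down.
- red_key_top (a point): Centre of the top face of the red (off) key, same size; must not be pressed.
- green_key_top (a point): Centre of the top face of the green (record) key, same size, pressed straight down.
- blue_key (a joint): Travel of the blue key: 0 up, 0.006 m fully down; spring return, about 5 N when fully down, then a hard stop.
- red_key (a joint): Travel of the red key, same spring.
- green_key (a joint): Travel of the green key, same spring.
- truck: Bystander: red toy truck with wooden wheels, 110 x 80 x 67 mm. Origin: centre of its underside.
- big_figure: Bystander: larger natural-wood figure, 58 mm in diameter, 112 mm tall. Origin: centre of its foot.
- tote_handle: The tote's pale wooden dowel, 18 mm in diameter, 136 mm long. Origin: the middle of the dowel, on its axis, 115 mm above the tote's underside; the dowel runs along y.
There are look-alikes about, which are no part of the job. Several things have the shape of the terminal; the one meant has the colours described above.

How it is judged:
By the outcome, as a careful person would: the job done as asked, in the order asked, and still so for the second after the job is handed in, with the robot touching nothing.
It also fails if it takes over 64 s, if anything falls off the work surface, if the arm or the gripper's body presses on something with over 40 N, if the wrist force passes 120 N, or if a joint passes its speed limit or range.

## Robot

A 6-joint arm with a two-finger parallel gripper is mounted at the origin on the work surface. World frame = base frame: x ahead of the robot, y to its left, z up, the work surface at z = 0. Lengths are in m, angles in rad, forces in N, time in s.
With the tool pointing down it reaches from about 0.35 to 0.925 m from the base axis. Payload 6.4 kg.
Tool frame: the origin (TCP) lies midway between the tips of the shut fingers; the grasp point (between the pads) lies 19 mm behind it (bot.grasp_offset is the distance from the TCP to the grasp point, in m); z points along the fingers, y is the line along which they close (so a half turn about z gives the same grasp; the last joint's range is limited). The gripper opens to 94 mm and grips with 3 to 60 N. Pads are 16 mm wide; open, the fingers measure 119 mm over their backs; the gripper's body (75 mm by 177 mm) begins 78 mm behind the grasp point.
Start: joints at [-1.406, 0.245, 1.558, -0, 1.339, -0.174], TCP at [0.216, -0.613, 0.205] pointing down, gripper open.
Joint ranges: [-3.13, 3.13], [-1.02, 2.26], [0.13, 2.54], [-0.95, 4.09], [0.21, 2.88], [-2.74, 2.74]. Speed limits (rad/s): [2.57, 2.57, 3.14, 3.14, 3.14, 3.14].

## Interface

Orientations are given as a rotation vector (axis times angle).
In Python, from plant import bot, eyes, spotter gives the robot as it stands. The module is installed in compiled form; this text tells all that it offers.
- The arm moves only by the shell command python3 -m handwheel 'ROWS' [FORCE]. ROWS is JSON, a list of rows, each a list of 3 entries, a list of its own where there are three numbers: the shift along the tool's x, y, z in mm, then the turn, a rotation vector about the tool's x, y, z in rad, then the closure, from 0 (fully open) to 1 (shut). In form: [[[tx, ty, tz], [rx, ry, rz], grip], ...]. A call has 1 to 12 rows; each row is the pose to reach, as a shift and turn from the pose commanded when the call began, along the tool's axes at that moment; what a row does not reach only later rows make up. A row lasts 1/10 s, in which the tool goes at most 50 mm and 8.59 degrees, less where a joint would pass 70% of its speed; a pose out of reach is approached as far as the arm can. A call with a gripper value outside its range is refused whole. The fingers move at their own pace and stop on an object; FORCE is the grip in N (left out, the last holds). Time passes only in rows, so rows that repeat a pose let the fingers close. It gives the time, the measured TCP pose, the force, the opening and the grip force at its end, in the units of the state.
- bot.observe(): the state, without advancing time (a new reading comes with each control period).
- eyes.grab_frame(name): name is "side" or "top"; returns a dict with "color" (420x560x3 uint8, red, green, blue), "fx", "fy", "cx", "cy" (pixels), "k1" (the pictures are not rectified: a ray, as slopes to the right and down, at radius r is drawn at 1 + k1 r^2 times it, then the intrinsics apply), "cam_to_world" (4x4, takes a point from camera to world coordinates). Camera axes: x right, y down, z forward; pixel columns grow to the right and rows downward; lengths in m; the calibration is good to about 2 mm. A picture is of the moment at which its call begins. There is no depth.
- bot.close_job(): hands the job in; it is judged then, once.
Trained networks look in a picture, given as the dict that the camera call returned (one of the last four; its "shot" number tells which), for a name from the list of things; names that differ only in an ending like _2 or _b are one class to them, and where a whole thing is asked for, a point or a joint stands for the part that bears it (a point fixed in the world has none). Each returns a list of dicts, best first, with "confidence" (0 to 1); they miss things now and then, are a little off and sometimes report something else, mostly with a low value. They report only what shows in the picture. A call takes as long as a camera call. They do not tell look-alikes from the thing itself.
- spotter.silhouettes(label, picture): "mask" (420x560 bool, what is visible of it) and "at" ([column, row] in pixels, amid what is visible of it).
The state is a dict: "time_s": time; "joint_pos": joint angles; "qvel": joint speeds; "tau": joint torques, N m; "position": TCP position; "eef_rot": TCP orientation; "force": force on the tool from outside, world axes, zero at the start; "moment": the same for the moment, N m; "opening": opening from 0.0 (shut) to 1.0 (fully open); "gripper_force": force on a finger pad.
Only numpy, scipy, OpenCV 4.12 (cv2) and the standard library are available. Lean on these libraries where they do the work, as an engineer would, in place of code of your own. Each camera call takes 0.05 s, during which the arm holds its last target. There are 200 camera calls.

## Working session

There is one attempt and no reset: what is moved stays moved. The work goes in short steps, Python scripts to look and compute and a shell command to move; the robot and the scene stay as the last step left them, time stands still between calls to the robot, and variables do not carry over. Pictures are saved under pics/ and viewed, at most 11 in all, crops included, and the job is handed in when it is done.

```bash
mkdir -p pics; cat > h.py <<'E'
import numpy as np, cv2
from plant import bot, eyes, spotter
from scipy.spatial.transform import Rotation as R
def ray(p,uv):
    d=np.array([(uv[0]-p['cx'])/p['fx'],(uv[1]-p['cy'])/p['fy']]); s=d.copy()
    for _ in range(20): s=d/(1+p['k1']*(s@s))
    T=np.array(p['cam_to_world']); return T[:3,3],T[:3,:3]@np.array([*s,1])
def at_z(p,uv,z):
    o,d=ray(p,uv); return o+d*(z-o[2])/d[2]
def proj(p,P):
    T=np.array(p['cam_to_world']); c=T[:3,:3].T@(np.array(P)-T[:3,3]); s=c[:2]/c[2]; s=s*(1+p['k1']*(s@s))
    return np.array([s[0]*p['fx']+p['cx'],s[1]*p['fy']+p['cy']])
def save(p,n,crop=None,k=1):
    im=p['color'][:,:,::-1]
    if crop: im=im[crop[1]:crop[3],crop[0]:crop[2]]
    cv2.imwrite('pics/'+n,cv2.resize(im,None,fx=k,fy=k,interpolation=cv2.INTER_CUBIC))
def tri(p,a,q,b):
    o1,d1=ray(p,a);o2,d2=ray(q,b)
    st=np.linalg.lstsq(np.c_[d1,-d2],o2-o1,rcond=None)[0]
    A=o1+d1*st[0];B=o2+d2*st[1]; return (A+B)/2,np.linalg.norm(A-B)
E
python3 - <<'E'
from h import *
for n in('top','side'):
    p=eyes.grab_frame(n); save(p,n+'1.png',k=1.4)
    print(n,np.round(np.array(p['cam_to_world']),3).tolist(),p['fx'],p['k1'])
    for l in('tote','scale','terminal','blue_key_top','tote_handle','truck','big_figure'):
        for r in spotter.silhouettes(l,p):
            z={'tote':.04,'scale':.055,'terminal':.03,'blue_key_top':.052,'tote_handle':.115}.get(l,.03)
            print(l,round(r['confidence'],2),np.round(r['at']),np.round(at_z(p,r['at'],z),3)[:2],r['mask'].sum())
s=bot.observe();print(s['position'],s['eef_rot'],s['force'],s['opening'])
print(R.from_rotvec(s['eef_rot']).as_matrix().round(3))
E
```

```text
top [[-0.006, -0.989, 0.147, 0.335], [-1.0, 0.005, -0.005, -0.052], [0.004, -0.147, -0.989, 1.411], [0.0, 0.0, 0.0, 1.0]] 462.340968156516 -0.06471653626206099
tote 0.63 [372. 225.] [ 0.489 -0.338] 1649
scale 0.67 [278. 172.] [ 0.649 -0.058] 3992
scale 0.67 [247. 241.] [0.442 0.035] 67
terminal 0.72 [270. 235.] [ 0.463 -0.032] 1759
terminal 0.66 [419. 290.] [ 0.297 -0.475] 1848
blue_key_top 0.51 [247. 244.] [0.436 0.036] 48
tote_handle 0.76 [376. 221.] [ 0.494 -0.334] 324
truck 0.87 [363. 158.] [ 0.7  -0.32] 772
truck 0.74 [246. 242.] [0.442 0.037] 48
big_figure 0.62 [161. 155.] [0.713 0.302] 369
side [[-0.996, -0.063, 0.065, 0.432], [-0.09, 0.588, -0.804, 0.938], [0.013, -0.806, -0.592, 0.832], [0.0, 0.0, 0.0, 1.0]] 464.3466122639189 -0.09726406250349409
tote 0.6 [295. 173.] [ 0.483 -0.329] 1184
scale 0.84 [226. 223.] [ 0.651 -0.03 ] 3751
terminal 0.82 [296. 245.] [0.457 0.011] 1645
terminal 0.74 [351. 160.] [ 0.297 -0.447] 910
blue_key_top 0.67 [301. 247.] [0.445 0.044] 73
blue_key_top 0.39 [361. 155.] [ 0.267 -0.449] 54
blue_key_top 0.28 [293. 177.] [ 0.486 -0.287] 52
tote_handle 0.53 [293. 150.] [ 0.492 -0.346] 142
truck 0.95 [228. 178.] [ 0.693 -0.293] 710
truck 0.24 [229. 227.] [ 0.647 -0.046] 3783
big_figure 0.73 [176. 316.] [0.709 0.28 ] 1043
[ 0.21603179 -0.61308724  0.20548776] [ 3.09655975e+00  5.29559082e-01 -2.84092749e-05] [ 0.0589168   0.06027124 -0.54755217] 1.00043402827946
[[ 0.943  0.332 -0.   ]
 [ 0.332 -0.943 -0.   ]
 [-0.     0.    -1.   ]]
```

View pics/top1.png

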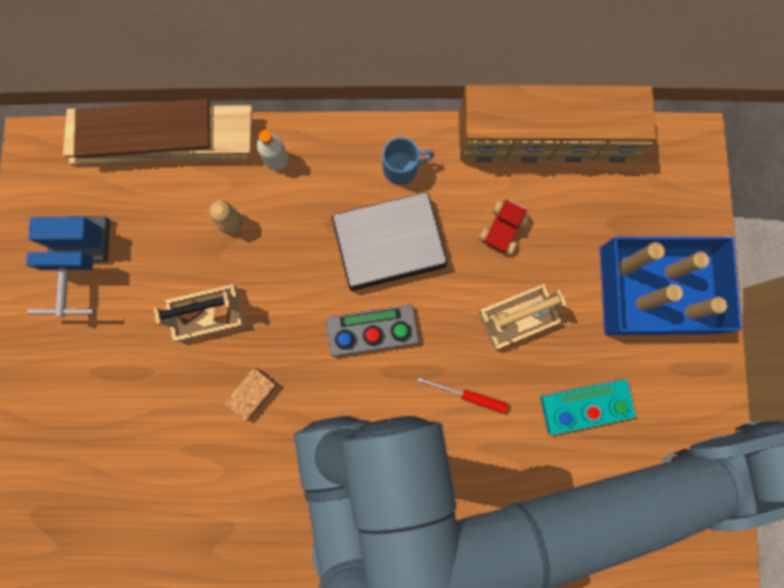

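View pics/side1.png

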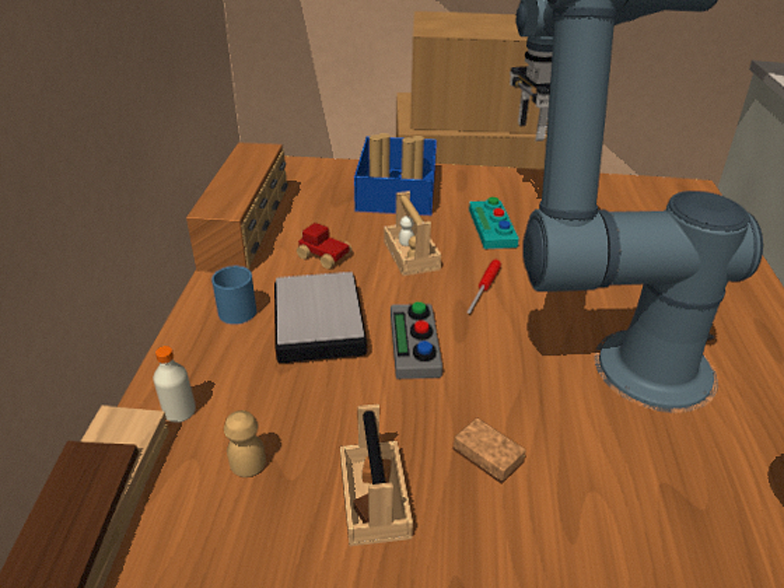

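Terminals: grey console at top-picture (373,331)/1.4 and teal at (588,407)/1.4. The grey one fits (grey, dark display, raised keys). Totes: the one at (522,312)/1.4 has a pale handle and a white figure, so it's the target. The one at (200,310)/1.4 has a black handle, so it's left alone. I'll confirm with a crop while measuring.

```bash
cat >> h.py <<'E'
def blob(p,box,cond):
    x0,y0,x1,y1=box; im=p['color'][y0:y1,x0:x1].astype(int); m=cond(*np.moveaxis(im,2,0)).astype('uint8')
    n,_,st,c=cv2.connectedComponentsWithStats(m); i=1+np.argmax(st[1:,4]); return c[i]+[x0,y0],st[i,4]
def rect(m):
    cs=max(cv2.findContours(m.astype('uint8'),cv2.RETR_EXTERNAL,cv2.CHAIN_APPROX_NONE)[0],key=cv2.contourArea); return cv2.minAreaRect(cs),cv2.boxPoints(cv2.minAreaRect(cs))
E
python3 - <<'E'
from h import *
t=eyes.grab_frame('top'); s=eyes.grab_frame('side')
C={'blue':lambda r,g,b:(b>1.5*r)&(b>70)&(b>1.3*g),'red':lambda r,g,b:(r>2*g)&(r>100)&(r>2*b),'green':lambda r,g,b:(g>1.4*r)&(g>90)&(g>1.4*b)}
for k,bt in (('blue',(234,230,260,255)),('red',(255,228,278,252)),('green',(277,225,300,250))):
    bs={'blue':(290,238,315,262),'red':(290,224,315,243),'green':(289,212,312,230)}[k]
    a,n=blob(t,bt,C[k]); b,m=blob(s,bs,C[k]); P,e=tri(t,a,s,b); print(k,a.round(1),n,b.round(1),m,P.round(4),round(e,4),at_z(t,a,.052).round(4),at_z(s,b,.052).round(4))
for l in('tote_handle','scale','tote'):
  for p in(t,s):
    for r in spotter.silhouettes(l,p)[:2]:
        R_,b=rect(r['mask']); z={'tote_handle':.118,'scale':.055,'tote':.03}[l]
        print(l,round(r['confidence'],2),np.round(R_[0]),np.round(b).tolist(),[at_z(p,q,z)[:2].round(3).tolist() for q in b])
x=np.hstack([cv2.resize(t['color'][190:260,225:415],None,fx=4,fy=4)]); y=cv2.resize(s['color'][130:280,190:380],None,fx=4,fy=4)
# plate by brightness, steel: low saturation
for p,box in((t,(230,130,330,212)),(s,(190,185,270,265))):
    x0,y0,x1,y1=box; im=p['color'][y0:y1,x0:x1].astype(int); m=((im.max(2)-im.min(2))<30)&(im.min(2)>95)
    full=np.zeros((420,560),'uint8');full[y0:y1,x0:x1]=m
    full=cv2.morphologyEx(full,cv2.MORPH_OPEN,np.ones((3,3)));c=max(cv2.findContours(full,0,1)[0],key=cv2.contourArea)
    for e in range(2,12):
        q=cv2.approxPolyDP(c,e,True)
        if len(q)==4:break
    q=q[:,0]; W=np.array([at_z(p,a,.055)[:2] for a in q]);print('plate',q.tolist(),W.round(3).tolist(),W.mean(0).round(4))
cv2.imwrite('pics/crop.png',cv2.cvtColor(np.vstack([x,y])[:, :],cv2.COLOR_RGB2BGR)[:880][::1]) if 0 else None
cv2.imwrite('pics/crop.png',cv2.resize(cv2.cvtColor(np.vstack([x,y]),cv2.COLOR_RGB2BGR),(512,592)))
E
```

```text
blue [245.5 241.7] 91 [302.8 247.7] 88 [0.4412 0.0392 0.0468] 0.002 [0.4418 0.0388 0.052 ] [0.4401 0.0453 0.052 ]
red [265.5 238.6] 86 [300.6 232.9] 77 [ 0.4499 -0.0199  0.0469] 0.0022 [ 0.4505 -0.02    0.052 ] [ 0.4487 -0.0134  0.052 ]
green [285.5 235.7] 75 [298.6 218.8] 53 [ 0.4583 -0.0792  0.0477] 0.0018 [ 0.4589 -0.0791  0.052 ] [ 0.4573 -0.0735  0.052 ]
tote_handle 0.53 [377. 222.] [[354.0, 228.0], [397.0, 210.0], [400.0, 216.0], [357.0, 234.0]] [[0.473, -0.271], [0.524, -0.396], [0.506, -0.403], [0.456, -0.278]]
tote_handle 0.63 [293. 150.] [[284.0, 142.0], [289.0, 138.0], [302.0, 157.0], [297.0, 161.0]] [[0.523, -0.39], [0.509, -0.414], [0.462, -0.295], [0.476, -0.274]]
scale 0.63 [278. 172.] [[235.0, 154.0], [306.0, 135.0], [320.0, 190.0], [250.0, 209.0]] [[0.708, 0.071], [0.766, -0.143], [0.594, -0.184], [0.538, 0.026]]
scale 0.81 [227. 226.] [[192.0, 198.0], [257.0, 192.0], [263.0, 254.0], [197.0, 260.0]] [[0.771, -0.134], [0.586, -0.185], [0.538, 0.081], [0.695, 0.121]]
tote 0.82 [374. 224.] [[340.0, 222.0], [396.0, 198.0], [408.0, 226.0], [352.0, 250.0]] [[0.502, -0.245], [0.573, -0.418], [0.487, -0.45], [0.417, -0.278]]
tote 0.93 [291. 169.] [[263.0, 149.0], [292.0, 134.0], [320.0, 189.0], [290.0, 204.0]] [[0.606, -0.494], [0.509, -0.618], [0.4, -0.26], [0.486, -0.172]]
plate [[304, 138], [238, 154], [250, 203], [317, 187]] [[0.756, -0.138], [0.707, 0.063], [0.557, 0.026], [0.604, -0.174]] [ 0.6558 -0.0559]
plate [[251, 195], [198, 199], [198, 245], [259, 240]] [[0.602, -0.169], [0.752, -0.132], [0.706, 0.067], [0.554, 0.03]] [ 0.6538 -0.0511]
```

View pics/crop.png

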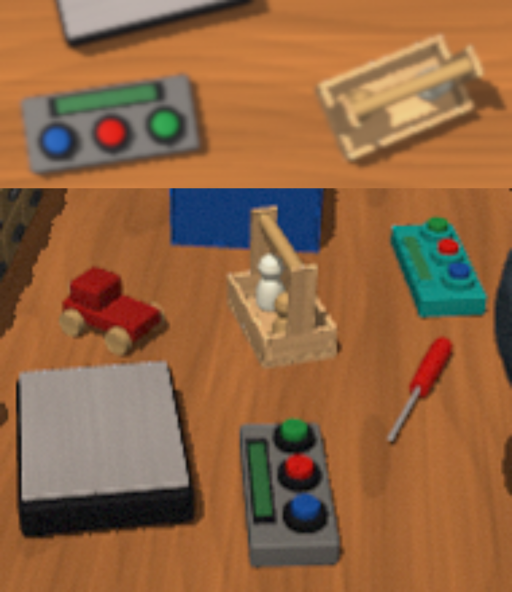

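The crop confirms the grey terminal (blue/red/green, dark display). It also confirms the pale-handled tote with one white and one natural figure. Blue key is at about (0.441, 0.039), with spacing to green of 119 mm (expected 120). I'm moving over the blue key with the fingers shut.

```bash
python3 -m handwheel '[[[429,-541,0],[0,0,0],1],[[429,-541,0],[0,0,0],1],[[429,-541,0],[0,0,0],1],[[429,-541,0],[0,0,0],1],[[429,-541,0],[0,0,0],1],[[429,-541,0],[0,0,0],1],[[429,-541,0],[0,0,0],1],[[429,-541,0],[0,0,0],1],[[429,-541,0],[0,0,0],1],[[429,-541,0],[0,0,0],1],[[429,-541,0],[0,0,0],1],[[429,-541,0],[0,0,0],1]]' 20
cat > go.py <<'E'
# shift to world target x y z in tool axes (mm), optional tool-x heading -> turn about tool z
import sys; from h import *
s=bot.observe(); M=R.from_rotvec(s['eef_rot']).as_matrix(); a=[float(v) for v in sys.argv[1:]]
print('t',s['time_s'],'pos',np.round(s['position'],4),'q',np.round(s['joint_pos'],2),'F',np.round(s['force'],1),'open',round(s['opening'],3),'head',round(np.arctan2(M[1,0],M[0,0]),4),'down',M[:,2].round(3))
print('shift mm',(M.T@(np.array(a[:3])-s['position'])*1000).round(1))
if len(a)>3:
    h=a[3]; T=np.array([[np.cos(h),np.sin(h),0],[np.sin(h),-np.cos(h),0],[0,0,-1]]).T
    T=np.c_[[np.cos(h),np.sin(h),0],[np.sin(h),-np.cos(h),0],[0,0,-1]]
    print('turn',R.from_matrix(M.T@T).as_rotvec().round(3))
E
python3 go.py .441 .0395 .06
python3 - <<'E'
from h import *
t=eyes.grab_frame('top'); s=eyes.grab_frame('side')
for l in [((355.5,231),(299.5,159)),((398.5,213),(286.5,140)),((377,222),(293,150))]: print(tri(t,l[0],s,l[1]))
c=np.array([.490,-.338]); y=.385
A=np.c_[[np.cos(y),np.sin(y)],[-np.sin(y),np.cos(y)]]
for p,n,b in((t,'tt.png',(330,190,420,260)),(s,'ss.png',(255,125,330,210))):
    k=6; im=cv2.resize(p['color'],None,fx=k,fy=k)[:,:,::-1].copy()
    L=[(sx*45,sy*75,z) for z in(0,42) for sx,sy in((-1,-1),(1,-1),(1,1),(-1,1))]
    D=lambda q:(lambda w:tuple(int(v) for v in (proj(p,[*(c+A@(np.array(q[:2])/1000)),q[2]/1000])+.5)*k))(0)
    for i in range(4):
        cv2.line(im,D(L[4+i]),D(L[4+(i+1)%4]),(0,0,255),1);cv2.line(im,D(L[i]),D(L[(i+1)%4]),(255,0,0),1)
    for x in(-9,9): cv2.line(im,D((x,-68,115)),D((x,68,115)),(0,255,0),1)
    cv2.imwrite('pics/'+n,im[b[1]*k:b[3]*k,b[0]*k:b[2]*k])
a=cv2.imread('pics/tt.png');b=cv2.imread('pics/ss.png');H=max(a.shape[0],b.shape[0])
o=np.zeros((H,a.shape[1]+b.shape[1],3),'uint8');o[:a.shape[0],:a.shape[1]]=a;o[:b.shape[0],a.shape[1]:]=b;cv2.imwrite('pics/ov.png',cv2.resize(o,None,fx=.8,fy=.8))
E
```

```text
time_s: 2.4
position: [0.4118, -0.0438, 0.206]
eef_rot: [3.096, 0.529, 0.002]
force: [0.8, -0.8, 0.1]
opening: 0.023
gripper_force: 0.0
t 2.4 pos [ 0.4118 -0.0438  0.206 ] q [-0.38 -0.35  2.13 -0.    1.36  0.85] F [ 0.8 -0.8  0.1] open 0.023 head 0.3385 down [ 0.002 -0.001 -1.   ]
shift mm [ 55.1 -69.  146. ]
(array([ 0.46628752, -0.27394532,  0.1241347 ]), np.float64(0.004262589474540802))
(array([ 0.51600256, -0.39883877,  0.11950433]), np.float64(0.0019418647589409493))
(array([ 0.49083459, -0.33661519,  0.11876063]), np.float64(0.0020465255235517215))
```

View pics/ov.png

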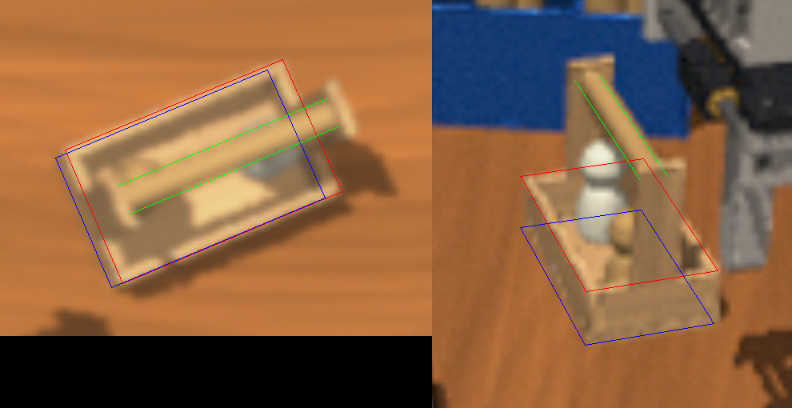

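The overlay fits the tote at c=(0.4905,−0.337), yaw 0.385 (rim and handle match within about 2 mm in both views). Now descending over blue.

```bash
python3 -m handwheel '[[[55,-69,0],[0,0,0],1],[[55,-69,0],[0,0,0],1],[[55,-69,60],[0,0,0],1],[[55,-69,110],[0,0,0],1],[[55,-69,142],[0,0,0],1],[[55,-69,142],[0,0,0],1],[[55,-69,142],[0,0,0],1]]'
python3 go.py .441 .0395 .046
python3 - <<'E'
from h import *
t=eyes.grab_frame('top'); s=eyes.grab_frame('side')
save(s,'press.png',(260,190,350,270),6)
E
```

```text
time_s: 3.2
position: [0.4406, 0.0369, 0.0641]
eef_rot: [-3.097, -0.528, 0.001]
force: [1.0, -0.3, 0.4]
opening: 0.008
gripper_force: 0.0
t 3.2 pos [0.4406 0.0369 0.0641] q [-0.17 -0.06  2.17 -0.    1.03  1.06] F [ 1.  -0.3  0.4] open 0.008 head 0.3378 down [-0. -0. -1.]
shift mm [ 1.2 -2.3 18.1]
```

View pics/press.png

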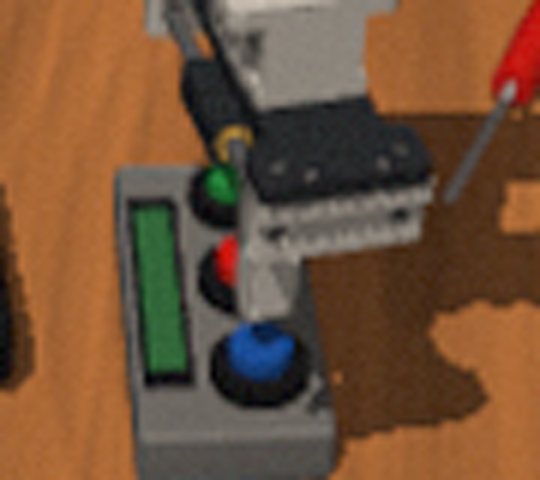

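The closed tips hang over the blue key (tip at crop (265,318), key at (262,350)). Next is the press, in steps, reading the force.

```bash
python3 -m handwheel '[[[1,-2,8],[0,0,0],1],[[1,-2,14],[0,0,0],1],[[1,-2,17],[0,0,0],1],[[1,-2,18],[0,0,0],1],[[1,-2,18],[0,0,0],1],[[1,-2,18],[0,0,0],1]]'; python3 go.py .441 .0395 .045
```

```text
time_s: 3.9
position: [0.4419, 0.0397, 0.0463]
eef_rot: [3.096, 0.529, 0.004]
force: [3.0, 0.0, 5.3]
opening: 0.004
gripper_force: 2.4
t 3.9 pos [0.4419 0.0397 0.0463] q [-0.17 -0.03  2.18  0.    0.99  1.06] F [3.  0.  5.3] open 0.004 head 0.3388 down [ 0.003 -0.    -1.   ]
shift mm [-0.9 -0.2  1.3]
```

```bash
python3 -m handwheel '[[[0,0,1],[0,0,0],1],[[0,0,2],[0,0,0],1],[[0,0,2],[0,0,0],1],[[0,0,2],[0,0,0],1]]'; python3 go.py .441 .0395 .045
```

```text
time_s: 4.3
position: [0.4421, 0.0396, 0.0459]
eef_rot: [3.096, 0.53, 0.002]
force: [-3.5, 1.3, 20.3]
opening: 0.004
gripper_force: 10.1
t 4.3 pos [0.4421 0.0396 0.0459] q [-0.17 -0.02  2.18 -0.    0.99  1.06] F [-3.5  1.3 20.3] open 0.004 head 0.339 down [ 0.002 -0.    -1.   ]
shift mm [-1.1 -0.2  0.9]
```

Hard stop reached (20 N at z=0.046): blue is fully down. Next: retreat and go over the tote.

```bash
python3 -m handwheel '[[[0,0,-50],[0,0,0],1],[[0,0,-100],[0,0,0],1],[[0,0,-150],[0,0,0],1],[[0,0,-180],[0,0,0],1],[[-79,371,-180],[0,0,-1.617],0],[[-79,371,-180],[0,0,-1.617],0],[[-79,371,-180],[0,0,-1.617],0],[[-79,371,-180],[0,0,-1.617],0],[[-79,371,-180],[0,0,-1.617],0],[[-79,371,-180],[0,0,-1.617],0],[[-79,371,-180],[0,0,-1.617],0],[[-79,371,-180],[0,0,-1.617],0]]'; python3 go.py .4905 -.337 .165 1.956
```

```text
time_s: 5.5
position: [0.4874, -0.3314, 0.2217]
eef_rot: [-2.332, -2.098, 0.0]
force: [0.9, 0.7, 0.8]
opening: 0.651
gripper_force: 0.0
t 5.5 pos [ 0.4874 -0.3314  0.2217] q [-0.79  0.09  1.7  -0.    1.35 -0.68] F [0.9 0.7 0.8] open 0.651 head 1.4653 down [-0.003  0.003 -1.   ]
shift mm [-5.4  3.8 56.7]
turn [-0.003 -0.003 -0.491]
```

```bash
python3 -m handwheel '[[[0,0,0],[0,0,-0.42],0],[[0,0,0],[0,0,-0.42],0],[[0,0,0],[0,0,-0.42],0],[[0,0,0],[0,0,-0.42],0],[[0,0,0],[0,0,-0.42],0]]'; python3 go.py .4905 -.337 .15 1.956; python3 - <<'E'
from h import *
t=eyes.grab_frame('top'); s=eyes.grab_frame('side')
p=bot.observe()['position']; print(proj(t,p),proj(s,p), proj(s,[.4905,-.337,.115]))
save(s,'pre.png',(240,80,350,210),4.5)
E
```

```text
time_s: 6.0
position: [0.488, -0.3297, 0.2223]
eef_rot: [-1.855, -2.532, -0.001]
force: [-0.7, 0.2, -0.0]
opening: 0.998
gripper_force: 0.0
t 6.0 pos [ 0.488  -0.3297  0.2223] q [-0.79  0.09  1.7  -0.    1.35 -1.09] F [-0.7  0.2 -0. ] open 0.998 head 1.8769 down [-0.002  0.002 -1.   ]
shift mm [-7.9  0.3 72.3]
turn [-0.001 -0.002 -0.079]
[383.07506627 217.75501688] [295.09724497 120.68097805] [293.39895774 151.05519556]
```

View pics/pre.png

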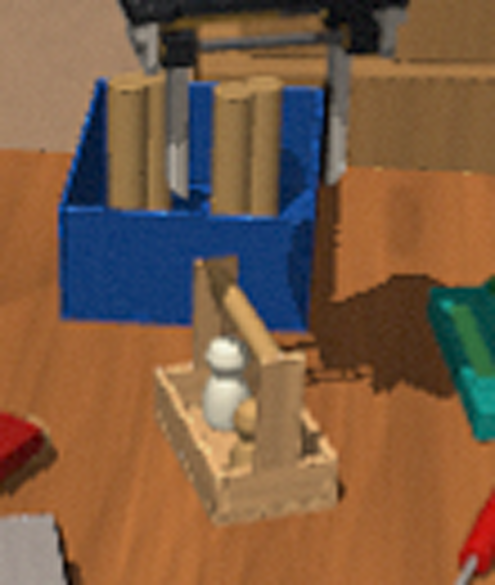

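The open fingers straddle the handle line: tips at crop (178,190) and (335,180), handle middle at about (240,320). Now descending.

```bash
python3 -m handwheel '[[[-8,0,0],[0,0,-0.079],0],[[-8,0,40],[0,0,-0.079],0],[[-8,0,75],[0,0,-0.079],0],[[-8,0,105],[0,0,-0.079],0],[[-8,0,126],[0,0,-0.079],0],[[-8,0,126],[0,0,-0.079],0],[[-8,0,126],[0,0,-0.079],0]]'; python3 go.py .4905 -.337 .096 1.956; python3 - <<'E'
from h import *
s=eyes.grab_frame('side'); save(s,'gr.png',(240,80,350,210),4.5)
E
```

```text
time_s: 6.8
position: [0.4912, -0.338, 0.0978]
eef_rot: [-1.753, -2.607, -0.0]
force: [0.6, 0.8, -0.3]
opening: 1.0
gripper_force: 0.0
t 6.8 pos [ 0.4912 -0.338   0.0978] q [-0.79  0.24  1.77 -0.    1.13 -1.18] F [ 0.6  0.8 -0.3] open 1.0 head 1.9579 down [-0.  0. -1.]
shift mm [ 1.2 -0.3  1.8]
turn [-0.    -0.     0.002]
```

View pics/gr.png

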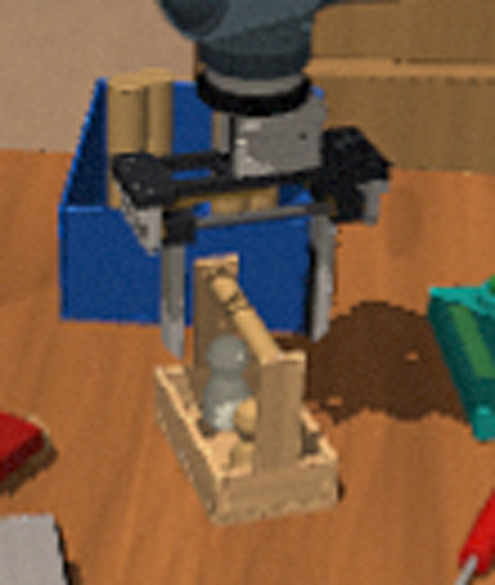

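The fingers straddle the dowel at mid-length (tips at crop (173,352) and (317,337)). Closing.

```bash
python3 -m handwheel '[[[0,0,1],[0,0,0],0.6],[[0,0,1],[0,0,0],0.75],[[0,0,1],[0,0,0],1],[[0,0,1],[0,0,0],1],[[0,0,1],[0,0,0],1],[[0,0,1],[0,0,0],1],[[0,0,1],[0,0,0],1],[[0,0,1],[0,0,0],1]]' 50; python3 go.py .4905 -.337 .096 1.956
```

```text
time_s: 7.65
position: [0.4911, -0.338, 0.0964]
eef_rot: [-1.752, -2.608, -0.0]
force: [-1.1, 0.0, 0.5]
opening: 0.354
gripper_force: 0.0
t 7.65 pos [ 0.4911 -0.338   0.0964] q [-0.79  0.24  1.77  0.    1.13 -1.18] F [-1.1  0.   0.5] open 0.354 head 1.9583 down [-0.  0. -1.]
shift mm [ 1.1 -0.2  0.4]
turn [-0.    -0.     0.002]
```

```bash
python3 -m handwheel '[[[0,0,0],[0,0,0],1],[[0,0,0],[0,0,0],1],[[0,0,0],[0,0,0],1],[[0,0,0],[0,0,0],1],[[0,0,0],[0,0,0],1]]'; python3 go.py .4905 -.337 .096 1.956
```

```text
time_s: 8.15
position: [0.4909, -0.3381, 0.0964]
eef_rot: [-1.752, -2.607, 0.001]
force: [-2.1, -0.7, 0.9]
opening: 0.18
gripper_force: 50.0
t 8.15 pos [ 0.4909 -0.3381  0.0964] q [-0.79  0.24  1.77 -0.    1.13 -1.18] F [-2.1 -0.7  0.9] open 0.18 head 1.9584 down [-0. -0. -1.]
shift mm [1.2 0.  0.4]
turn [-0.    -0.     0.002]
```

```bash
python3 -m handwheel '[[[0,0,-3],[0,0,0],1],[[0,0,-8],[0,0,0],1],[[0,0,-15],[0,0,0],1],[[0,0,-25],[0,0,0],1],[[0,0,-38],[0,0,0],1],[[0,0,-52],[0,0,0],1],[[0,0,-68],[0,0,0],1],[[0,0,-84],[0,0,0],1],[[0,0,-98],[0,0,0],1],[[0,0,-108],[0,0,0],1],[[0,0,-112],[0,0,0],1],[[0,0,-112],[0,0,0],1]]'; python3 go.py .655 -.0535 .2 1.806; python3 - <<'E'
from h import *
s=eyes.grab_frame('side'); save(s,'lift.png',(230,60,350,190),4.5)
E
```

```text
time_s: 9.35
position: [0.4913, -0.3382, 0.209]
eef_rot: [1.752, 2.607, -0.0]
force: [-0.2, 0.7, -4.0]
opening: 0.183
gripper_force: 50.0
t 9.35 pos [ 0.4913 -0.3382  0.209 ] q [-0.79  0.12  1.7   0.    1.33 -1.18] F [-0.2  0.7 -4. ] open 0.183 head 1.9583 down [ 0.001 -0.001 -1.   ]
shift mm [201.7 259.2   8.9]
turn [0.    0.001 0.152]
```

View pics/lift.png

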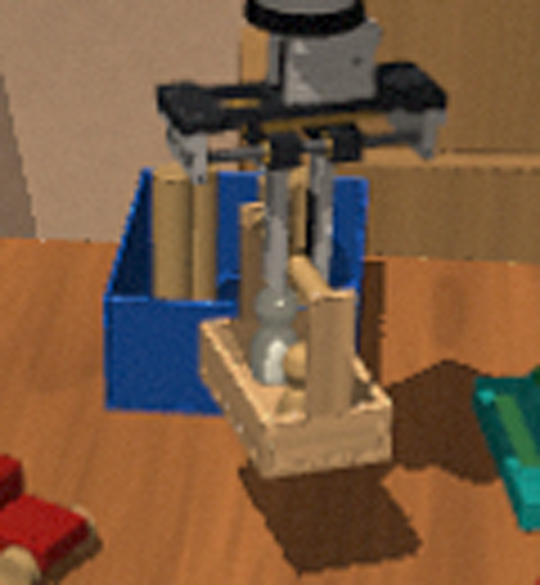

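Lifted level with both figures inside: white at crop (270,350), natural at (298,370), with the tray edge parallel to its shadow. Carrying with smooth ramps.

```bash
python3 -m handwheel '[[[4,5,0],[0,0,0.01],1],[[14,18,0],[0,0,0.02],1],[[30,39,0],[0,0,0.03],1],[[50,65,0],[0,0,0.05],1],[[72,93,0],[0,0,0.07],1],[[94,121,0],[0,0,0.09],1],[[116,149,0],[0,0,0.11],1],[[138,177,0],[0,0,0.12],1],[[158,203,0],[0,0,0.13],1],[[176,226,0],[0,0,0.14],1],[[190,244,0],[0,0,0.15],1],[[198,254,0],[0,0,0.152],1]]'; python3 -m handwheel '[[[3,4,0],[0,0,0],1],[[4,5,0],[0,0,0],1],[[4,5,0],[0,0,0],1]]'; python3 go.py .655 -.0535 .2 1.806; python3 - <<'E'
from h import *
t=eyes.grab_frame('top');s=eyes.grab_frame('side')
c=np.array([.655,-.0535]); 
k=4; out=[]
for p,b in((t,(225,115,335,215)),(s,(175,130,275,265))):
    im=cv2.resize(p['color'],None,fx=k,fy=k)[:,:,::-1].copy()
    for (hx,hy,z,col) in((80,105,55,(0,255,0)),(45,75,106,(255,0,0)),(45,75,148,(0,0,255))):
        y=.235;A=np.c_[[np.cos(y),np.sin(y)],[-np.sin(y),np.cos(y)]]
        q=[((proj(p,[*(c+A@(np.array([sx*hx,sy*hy])/1000)),z/1000])+.5)*k).astype(int) for sx,sy in((-1,-1),(1,-1),(1,1),(-1,1))]
        cv2.polylines(im,[np.array(q)],True,col,1)
    out.append(im[b[1]*k:b[3]*k,b[0]*k:b[2]*k])
H=max(o.shape[0] for o in out); out=[np.vstack([o,np.zeros((H-o.shape[0],o.shape[1],3),'uint8')]) for o in out]
im=np.hstack(out); print(im.shape); cv2.imwrite('pics/over.png',cv2.resize(im,None,fx=.94,fy=.94))
E
```

```text
time_s: 10.6
position: [0.6516, -0.0564, 0.2073]
eef_rot: [-1.942, -2.467, 0.0]
force: [0.2, 0.2, -4.2]
opening: 0.177
gripper_force: 50.0
time_s: 10.9
position: [0.655, -0.0543, 0.2082]
eef_rot: [-1.946, -2.466, 0.001]
force: [0.0, -0.5, -3.8]
opening: 0.181
gripper_force: 50.0
t 10.9 pos [ 0.655  -0.0543  0.2082] q [-0.25  0.26  1.53 -0.    1.35 -0.49] F [ 0.  -0.5 -3.8] open 0.181 head 1.8056 down [-0.001 -0.    -1.   ]
shift mm [0.8 0.2 8.2]
turn [-0.001  0.    -0.   ]
(540, 840, 3)
```

View pics/over.png

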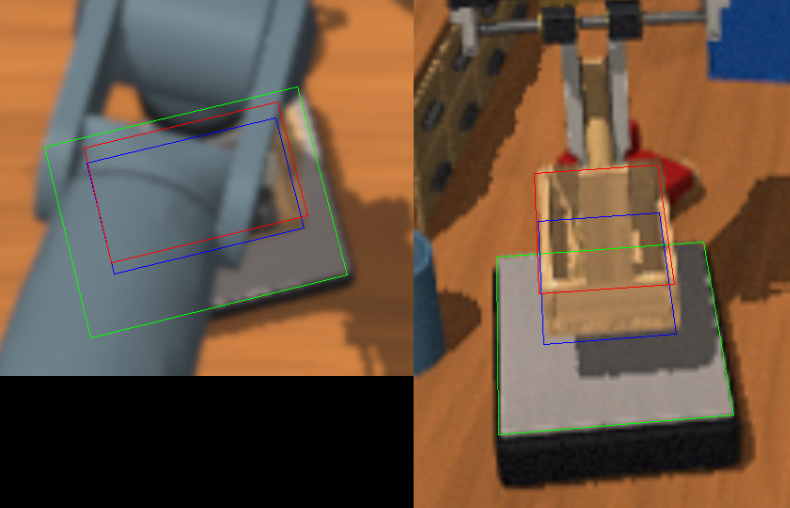

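The plate and tote model match the side picture; the small offset comes from the tote being 6 mm higher than drawn. Lowering.

```bash
python3 -m handwheel '[[[1,0,4],[0,0,0],1],[[1,0,12],[0,0,0],1],[[1,0,22],[0,0,0],1],[[1,0,32],[0,0,0],1],[[1,0,41],[0,0,0],1],[[1,0,48],[0,0,0],1],[[1,0,52],[0,0,0],1],[[1,0,54],[0,0,0],1],[[1,0,55],[0,0,0],1],[[1,0,56],[0,0,0],1],[[1,0,56],[0,0,0],1],[[1,0,56],[0,0,0],1]]'; python3 go.py .655 -.0535 .151 1.806
```

```text
time_s: 12.2
position: [0.6553, -0.0527, 0.1528]
eef_rot: [1.945, 2.467, 0.0]
force: [0.5, -0.1, -4.4]
opening: 0.179
gripper_force: 50.0
t 12.2 pos [ 0.6553 -0.0527  0.1528] q [-0.25  0.31  1.58  0.    1.25 -0.49] F [ 0.5 -0.1 -4.4] open 0.179 head 1.8064 down [ 0.001 -0.    -1.   ]
shift mm [-0.7 -0.5  1.8]
turn [0.001 0.    0.   ]
```

```bash
python3 -m handwheel '[[[0,0,1],[0,0,0],1],[[0,0,1],[0,0,0],1],[[0,0,2],[0,0,0],1],[[0,0,2],[0,0,0],1],[[0,0,2],[0,0,0],1]]'; python3 go.py .655 -.0535 .151 1.806
```

```text
time_s: 12.7
position: [0.6553, -0.0527, 0.1515]
eef_rot: [1.945, 2.467, 0.0]
force: [-3.1, 0.9, 2.3]
opening: 0.177
gripper_force: 50.0
t 12.7 pos [ 0.6553 -0.0527  0.1515] q [-0.25  0.31  1.58 -0.    1.25 -0.49] F [-3.1  0.9  2.3] open 0.177 head 1.8065 down [ 0.001 -0.    -1.   ]
shift mm [-0.7 -0.5  0.5]
turn [0. 0. 0.]
```

The tote stands on the plate (the scale carries its weight). Releasing.

```bash
python3 -m handwheel '[[[0,0,0],[0,0,0],1],[[0,0,0],[0,0,0],1],[[0,0,0],[0,0,0],0.6],[[0,0,0],[0,0,0],0.3],[[0,0,0],[0,0,0],0.3],[[0,0,0],[0,0,0],0.3],[[0,0,0],[0,0,0],0.3],[[0,0,0],[0,0,0],0.3]]' 10; python3 go.py .459 -.079 .25 1.806
```

```text
time_s: 13.5
position: [0.6552, -0.0526, 0.1504]
eef_rot: [1.945, 2.467, 0.0]
force: [1.3, 0.2, 0.6]
opening: 0.662
gripper_force: 0.0
t 13.5 pos [ 0.6552 -0.0526  0.1504] q [-0.25  0.31  1.58  0.    1.25 -0.49] F [1.3 0.2 0.6] open 0.662 head 1.8064 down [ 0.  0. -1.]
shift mm [  20.2 -196.9  -99.6]
turn [0. 0. 0.]
```

```bash
python3 -m handwheel '[[[0,0,-10],[0,0,0],0.3],[[0,0,-35],[0,0,0],0.3],[[0,0,-75],[0,0,0],0.3],[[0,0,-110],[0,0,0],0.3],[[20,-60,-110],[0,0,0],1],[[20,-110,-110],[0,0,0],1],[[20,-160,-110],[0,0,0],1],[[20,-197,-110],[0,0,0],1],[[20,-197,-110],[0,0,0],1],[[20,-197,-70],[0,0,0],1],[[20,-197,-20],[0,0,0],1],[[20,-197,10],[0,0,0],1]]' 20;python3 -m handwheel '[[[0,0,40],[0,0,0],1],[[0,0,74],[0,0,0],1],[[0,0,74],[0,0,0],1],[[0,0,74],[0,0,0],1]]'; python3 go.py .459 -.0785 .046
```

```text
time_s: 14.7
position: [0.4584, -0.0788, 0.1384]
eef_rot: [-1.944, -2.466, 0.0]
force: [0.2, 0.8, -0.5]
opening: 0.055
gripper_force: 0.0
time_s: 15.1
position: [0.4598, -0.0794, 0.0674]
eef_rot: [1.945, 2.467, 0.0]
force: [-0.4, -0.0, -0.1]
opening: 0.006
gripper_force: 0.0
t 15.1 pos [ 0.4598 -0.0794  0.0674] q [-0.41 -0.01  2.11  0.    1.04 -0.65] F [-0.4 -0.  -0.1] open 0.006 head 1.8065 down [ 0. -0. -1.]
shift mm [ 1.  -0.6 21.4]
```

```bash
python3 - <<'E'
from h import *
s=eyes.grab_frame('side'); save(s,'placed.png',(170,110,340,270),3.7)
E
```

```text
(no output)
```

View pics/placed.png

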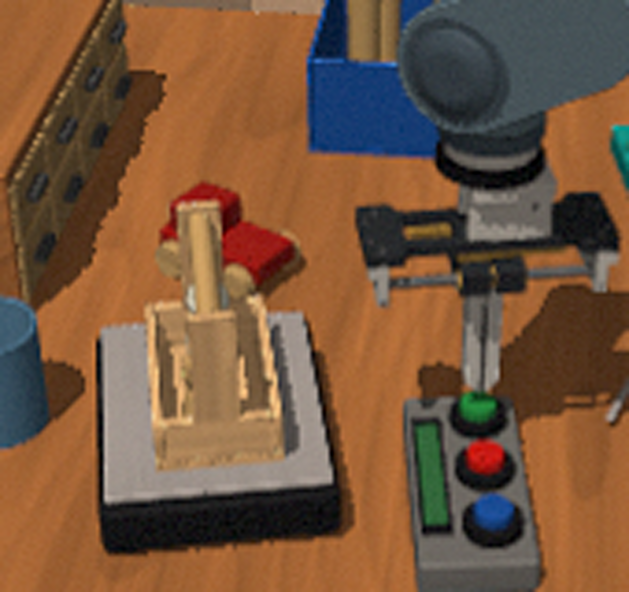

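The tote stands centred on the plate, long side along it, front edge at crop (220,465). The shut tips are over green (480,405), clear of red (485,460). Pressing green.

```bash
python3 -m handwheel '[[[1,-1,10],[0,0,0],1],[[1,-1,16],[0,0,0],1],[[1,-1,20],[0,0,0],1],[[1,-1,22],[0,0,0],1],[[1,-1,23],[0,0,0],1],[[1,-1,23],[0,0,0],1],[[1,-1,23],[0,0,0],1]]'; python3 go.py .459 -.0785 .046
```

```text
time_s: 15.85
position: [0.4588, -0.0789, 0.046]
eef_rot: [1.944, 2.467, 0.0]
force: [-5.4, 2.6, 17.6]
opening: 0.007
gripper_force: 9.1
t 15.85 pos [ 0.4588 -0.0789  0.046 ] q [-0.41  0.03  2.12 -0.    0.99 -0.65] F [-5.4  2.6 17.6] open 0.007 head 1.8067 down [ 0.001 -0.    -1.   ]
shift mm [ 0.3  0.3 -0. ]
```

Green is at its hard stop (17.6 N at z=0.046). Next: retreat and check the placement from the top.

```bash
python3 -m handwheel '[[[0,0,-30],[0,0,0],1],[[0,0,-80],[0,0,0],1],[[0,0,-130],[0,0,0],1],[[0,0,-180],[0,0,0],1],[[-200,0,-180],[0,0,0],1],[[-200,0,-180],[0,0,0],1],[[-200,0,-180],[0,0,0],1],[[-200,0,-180],[0,0,0],1],[[-200,0,-180],[0,0,0],1],[[-200,0,-180],[0,0,0],1]]'; python3 - <<'E'
from h import *
t=eyes.grab_frame('top'); c=np.array([.655,-.0535]);k=6;b=(225,120,335,215)
im=cv2.resize(t['color'],None,fx=k,fy=k)[:,:,::-1].copy();y=.235;A=np.c_[[np.cos(y),np.sin(y)],[-np.sin(y),np.cos(y)]]
for (hx,hy,z,col) in((80,105,55,(0,255,0)),(45,75,97,(0,0,255))):
    q=[((proj(t,[*(c+A@(np.array([sx*hx,sy*hy])/1000)),z/1000])+.5)*k).astype(int) for sx,sy in((-1,-1),(1,-1),(1,1),(-1,1))]
    cv2.polylines(im,[np.array(q)],True,col,1)
cv2.imwrite('pics/fin.png',im[b[1]*k:b[3]*k,b[0]*k:b[2]*k]); print(bot.observe()['force'])
E
```

```text
time_s: 16.85
position: [0.5039, -0.2733, 0.2226]
eef_rot: [-1.946, -2.464, -0.001]
force: [0.1, 0.3, 0.2]
opening: 0.008
gripper_force: 0.0
[0.33321644 0.65995283 0.29897336]
```

View pics/fin.png

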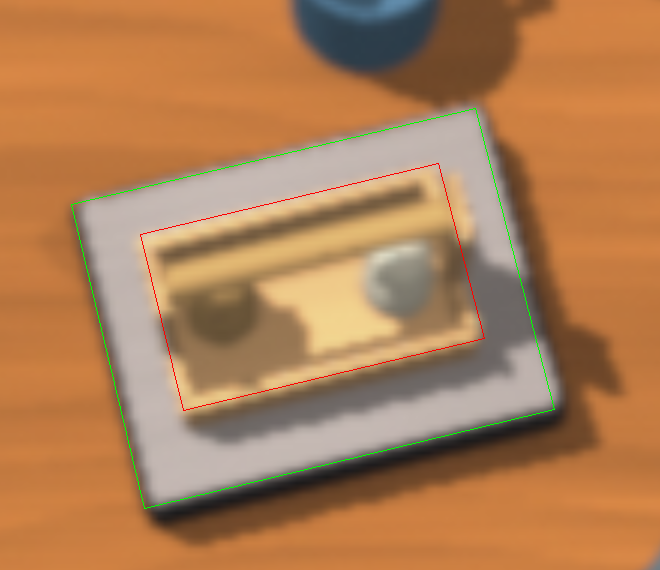

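The tote sits in the middle of the plate within about 3 mm, aligned with it. Both figures stand inside (white at (400,280), natural at (222,310)), and the robot is clear.

```bash
python3 -m handwheel '[[[0,0,0],[0,0,0],1],[[0,0,0],[0,0,0],1],[[0,0,0],[0,0,0],1]]'; python3 -c "
from plant import bot
print(bot.close_job())"
```

```text
time_s: 17.2
position: [0.5044, -0.2719, 0.2237]
eef_rot: [1.943, 2.468, 0.0]
force: [0.5, -0.4, 0.1]
opening: 0.005
gripper_force: 0.0
the job is handed in; nothing more can be done
None
```

I handed the job in at 17.2 s of the 64 s allowed: blue key pressed to its stop, the pale-handled tote set on the middle of the plate (within about 3 mm, aligned) with both figures standing inside, then green pressed to its stop; the judge's verdict was not shown.

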